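# Fold down the pantry rack's ledge and stand the fallen tea tin on it

## Task

Fold the front ledge of the oak pantry rack all the way down until it clicks fast, level; it has a click halfway too, and should be pressed firmly but never forced. Then pick up the fallen green tea tin and leave it standing upright, lid up, wholly on the ledge. Leave the two jars in the rack and the mug where they are.

Things in the scene. Friction and masses are not known exactly. Their poses are not given: they have to be found in the camera images.
- rack: Fixed oak rack; base block 150 (x) x 250 (y) x 90 mm high, front to its own -x, z up. Origin: centre of the base's underside. On the base: side cheeks 12 mm thick, 40 high; rear rail 12 thick, 60 high; open above, and in front but for the ledge. Two jars stand at the back of the base top; the first 65 mm behind the hinge line are free, for a finger.
- ledge (a joint): Ledge angle, rad: 0 = upright, closing the rack's front; 1.571 = level, out to the rack's -x, on a rigid stop. The hinge has click stops: it starts resting at about 0.1; pushed past 0.55 it moves on by itself to a rest at about 1.03; pushed past 1.45 it snaps down to level and stays. Short of these points it springs back. Each needs up to 12 N at 110 mm from the hinge, less at the free edge.
- ledge_hinge (a point): Middle of the hinge line, on the rack: at the front upper edge of the base, 75 mm in front of the rack's origin, 90 mm above the counter. Axes as the rack's; the hinge runs along y.
- ledge_edge (a point): Middle of the free edge of the ledge, a stiff oak board 224 mm wide, 140 long from hinge to free edge, 12 thick, 0.35 kg, with nothing to grasp: push it from behind. The point is on the inner face, which looks into the rack when upright and is the upper face, flush with the base top, when level. Moves with the ledge: z points from hinge to free edge, x is the normal of the inner/upper face.
- ledge_mid (a point): Centre of the ledge's inner/upper face, 70 mm from the hinge. Axes as ledge_edge.
- tin: Fallen tea tin on the counter beside the rack: green, 52 x 52 mm, 98 long, plus a cream lid 44 x 44, 22 long at one end (120 in all), brass band beside the lid; 0.2 to 0.42 kg. Origin: on its axis at mid-length, 60 mm from each end. Own x: along the axis towards the lid (up when upright); y, z normal to its flat sides. Starts on its side, lid away from the robot (+x) within 25 degrees.
- jar_a: Bystander: glass jar with steel cap 54 mm across, 65 mm high, on the rack's base top, rack +y side. Origin: centre of its underside.
- jar_b: Bystander: glass jar with red cap, 54 mm across, 70 mm high, on the rack's base top, rack -y side. Origin: centre of its underside.
- mug: Bystander: white mug 76 mm across, 85 mm high, with a handle, on the counter at the other side of the rack from the tin. Origin: centre of its underside.

How it is judged:
By the outcome, as a careful person would: the job done as asked, in the order asked, and still so for the second after the job is handed in, with the robot touching nothing.
It also fails if it takes over 72 s, if anything falls off the work surface, if the arm or the gripper's body presses on something with over 40 N, if the wrist force passes 120 N, or if a joint passes its speed limit or range.

## Robot

A 6-joint arm with a two-finger parallel gripper is mounted at the origin on the work surface. World frame = base frame: x ahead of the robot, y to its left, z up, the work surface at z = 0. Lengths are in m, angles in rad, forces in N, time in s.
With the tool pointing down it reaches from about 0.35 to 0.775 m from the base axis. Payload 5.5 kg.
Tool frame: the origin (TCP) lies midway between the tips of the shut fingers; the grasp point (between the pads) lies 19 mm behind it; z points along the fingers, y is the line along which they close (so a half turn about z gives the same grasp; the last joint's range is limited). The gripper opens to 85 mm and grips with 20 to 120 N. Pads are 22 mm wide; open, the fingers measure 114 mm over their backs; the gripper's body (76 mm by 85 mm) begins 54 mm behind the grasp point. The pads swing forward as they close: fully open they stand 13 mm farther back than shut.
Start: joints at [1.074, 0.313, 0.046, 1.304, 0, 1.431], TCP at [0.201, 0.539, 0.231] pointing down, gripper open.
Joint ranges: [-2.76, 2.76], [-0.86, 1.69], [-1.03, 1.26], [-2.2, 2.34], [-1.47, 1.5], [-3.14, 3.14]. Speed limits (rad/s): [2.57, 2.57, 3.14, 3.14, 3.14, 3.14].

## Interface

Orientations are given as a unit quaternion [w, x, y, z].
In Python, from workcell import get_state, read_camera, camera_info, hand_in, recognise gives the robot as it stands.
- The arm moves only by the tool arm_command, never from a script. Its argument "moves" is one flat list of numbers, 7 for each row, row after row: the opening, from -1 (shut) to 1 (fully open), then the shift along the tool's x, y, z in mm, then the turn, a rotation vector about the tool's x, y, z in rad. A call has 1 to 8 rows; each row shifts and turns the commanded pose from where the row before left it, along the tool's axes as they then stand; what a row does not reach is not made up. A row lasts 1/8 s, in which the tool goes at most 62.5 mm and 10.7 degrees, less where a joint would pass 70% of its speed; a pose out of reach is approached as far as the arm can. A call with a gripper value outside its range is refused whole. The fingers move at their own pace and stop on an object; "newtons" is the grip in N (left out, the last holds). Time passes only in rows, so rows that do not move let the fingers close. It gives the time, the measured TCP pose, the force, the opening and the grip force at its end, in the units of the state.
- get_state(): the state, without advancing time (a new reading comes with each control period).
- read_camera(name): name is "scene" or "side" or "wrist"; returns (picture, depth): 400x640x3 uint8, blue, green, red; 400x640 float32, m along the optical axis (not along the pixel's ray), 0 where there is no reading.
- camera_info(name): a dict with "fovy" (degrees; the focal length in pixels is half the picture's height over the tangent of half this angle, whatever the lens; pixels are square), "cx", "cy" (the principal point, pixels), "eye" and "orientation" of the camera in the world; the wrist camera has in their place "tool_from_camera" (4x4, takes a point from camera to tool coordinates, whose origin is the TCP and whose axes are the flange's). Camera axes: x right, y down, z forward; pixel columns grow to the right and rows downward; lengths in m; the calibration is good to about 2 mm. A picture is of the moment at which its call begins: read the wrist's pose just before it. camera_info takes no time and is no camera call.
- hand_in(): hands the job in; it is judged then, once.
Trained networks look in the newest picture that a camera, given by its name, has taken for a name from the list of things; names that differ only in an ending like _2 or _b are one class to them, and where a whole thing is asked for, a point or a joint stands for the part that bears it (a point fixed in the world has none). Each returns a list of dicts, best first, with "confidence" (0 to 1); they miss things now and then, are a little off and sometimes report something else, mostly with a low value. They report only what shows in the picture. A call takes as long as a camera call.
- recognise(camera, label): "point" ([column, row] in pixels, amid what is visible of it).
The state is a dict: "clock": time; "joint_pos": joint angles; "qvel": joint speeds; "tau": joint torques, N m; "tcp_pos": TCP position; "orientation": TCP orientation; "wrist_force": force on the tool from outside, world axes, zero at the start; "ft_torque": the same for the moment, N m; "finger_gap": finger opening in m; "grip_force": force on a finger pad.
Only numpy, scipy, OpenCV 4.12 (cv2) and the standard library are available. Lean on these libraries where they do the work, as an engineer would, in place of code of your own. Each camera call takes 0.05 s, during which the arm holds its last target. There are 200 camera calls.

## Working session

There is one attempt and no reset: what is moved stays moved. The work goes in short steps, Python scripts to look and compute and a tool call to move; the robot and the scene stay as the last step left them, time stands still between calls to the robot, and variables do not carry over. Pictures are saved under pics/ and viewed, at most 10 in all, crops included, and the job is handed in when it is done.

Besides the shell and the picture viewer there is one more tool, called after ">>>" by a JSON object that holds its "name" and its "arguments". arm_command: Moves the arm, as the interface text tells. Its arguments: {"type":"object","properties":{"moves":{"type":"array"},"newtons":{"type":"number"}},"required":["moves"]}

```bash
mkdir -p pics; ls; cat > h.py <<'E'
import numpy as np, cv2
from scipy.spatial.transform import Rotation as R
from workcell import *
def q2R(q): return R.from_quat([q[1],q[2],q[3],q[0]]).as_matrix()
def cloud(cam):
    s=get_state(); im,d=read_camera(cam); c=camera_info(cam)
    f=200/np.tan(np.radians(c['fovy'])/2)
    u,v=np.meshgrid(np.arange(640),np.arange(400))
    p=np.dstack([(u-c['cx'])*d/f,(v-c['cy'])*d/f,d])
    if cam=='wrist':
        T=np.array(c['tool_from_camera']); p=p@T[:3,:3].T+T[:3,3]
        p=p@q2R(s['orientation']).T+np.array(s['tcp_pos'])
    else:
        o=np.array(c['orientation']); M=q2R(o) if o.size==4 else o
        p=p@M.T+np.array(c['eye'])
    p[d==0]=np.nan
    return im,p
E
python3 - <<'E'
from h import *
print(get_state())
for c in('scene','side'):
    print(c,camera_info(c))
    im,p=cloud(c); cv2.imwrite(f'pics/{c}0.png',im); np.save(f'{c}0.npy',p)
    for n in('rack','ledge_edge','ledge_hinge','ledge_mid','tin','jar_a','mug'):
        for r in recognise(c,n)[:2]:
            u,v=map(int,np.round(r['point'])); print(n,r['confidence'],u,v,p[v,u].round(3))
E
```

```text
pics
{'clock': 0.0, 'joint_pos': array([ 1.07441220e+00,  3.14022236e-01,  4.49949587e-02,  1.30359426e+00,
       -2.27470878e-05,  1.43121550e+00]), 'qvel': array([-9.33002026e-04, -5.34391134e-06,  3.03152235e-04, -6.25176338e-05,
       -4.69043150e-04, -2.05018769e-04]), 'tau': array([-1.77480988e-04, -4.80624139e+01,  2.98535961e+01,  1.93400227e-02,
       -1.96707265e-04, -5.10401236e-06]), 'tcp_pos': array([0.20060026, 0.53833804, 0.23040298]), 'orientation': array([-2.74523172e-04,  1.77456736e-01,  9.84128180e-01, -8.70409842e-04]), 'wrist_force': array([-0.05140962, -0.00917096, -0.45631399]), 'ft_torque': array([ 0.03453992, -0.06937228,  0.01168714]), 'grip_force': 0.0, 'finger_gap': 0.08525958605518129}
scene {'fovy': 46.196538677032, 'cx': 314.8541579584429, 'cy': 205.45798678579249, 'eye': array([ 1.42637464, -0.00665454,  0.96759413]), 'orientation': array([-0.28163934,  0.6548438 ,  0.64365978, -0.2784977 ])}
rack 0.97 312 245 [ 0.641 -0.003  0.091]
ledge_edge 0.68 304 211 [ 0.596 -0.022  0.166]
ledge_hinge 0.79 313 246 [ 0.647 -0.     0.093]
ledge_mid 0.68 300 212 [ 0.596 -0.032  0.162]
tin 0.73 191 210 [ 0.505 -0.329  0.087]
tin 0.71 424 211 [0.487 0.312 0.055]
jar_a 0.71 336 248 [0.711 0.052 0.158]
jar_a 0.67 295 251 [ 0.721 -0.042  0.16 ]
mug 0.9 193 210 [ 0.502 -0.325  0.085]
side {'fovy': 46.85016370398715, 'cx': 320.02194331847255, 'cy': 197.3865200577777, 'eye': array([ 0.25598433, -1.08573252,  0.96941929]), 'orientation': array([-0.44851743,  0.88290604, -0.12531498,  0.06004329])}
rack 0.74 355 214 [ 0.662 -0.039  0.087]
ledge_edge 0.64 333 196 [ 0.587 -0.048  0.177]
ledge_hinge 0.62 355 217 [ 0.656 -0.055  0.089]
ledge_mid 0.6 333 197 [ 0.587 -0.048  0.174]
tin 0.93 268 178 [0.45  0.294 0.048]
jar_a 0.75 369 205 [ 0.697 -0.061  0.13 ]
jar_a 0.56 355 186 [0.688 0.04  0.134]
mug 0.91 321 312 [ 0.456 -0.373  0.083]
mug 0.45 354 217 [ 0.654 -0.051  0.086]
```

```bash
python3 - <<'E'
from h import *
P=np.vstack([np.load(f'{c}0.npy').reshape(-1,3) for c in('scene','side')]); P=P[~np.isnan(P).any(1)]
# ledge inner/top ; rack base top; tin
for c in('scene','side'):
    p=np.load(f'{c}0.npy').reshape(-1,3)
    m=(abs(p[:,2]-.09)<.005)&(p[:,0]>.52)&(p[:,0]<.85)&(abs(p[:,1])<.2)
    q=p[m]; print(c,'basetop',len(q),q[:,2].mean(),cv2.minAreaRect(q[:,:2].astype(np.float32)))
    m=(p[:,2]>.215)&(p[:,0]>.4)&(p[:,0]<.85)&(abs(p[:,1])<.2); q=p[m]
    print(c,'edge',len(q),q.min(0),q.max(0),cv2.minAreaRect(q[:,:2].astype(np.float32)) if len(q) else 0)
    m=(p[:,2]>.12)&(p[:,2]<.22)&(p[:,0]>.5)&(p[:,0]<.64)&(abs(p[:,1])<.09); q=p[m]
    k=q.mean(0);print(c,'ledge',len(q),k,np.linalg.svd(q-k,full_matrices=0)[2][2])
    m=(p[:,2]>.015)&(p[:,2]<.1)&(p[:,0]>.35)&(p[:,0]<.62)&(p[:,1]>.2)&(p[:,1]<.45); q=p[m]
    print(c,'tin',len(q),q.mean(0),q[:,2].max(),cv2.minAreaRect(q[:,:2].astype(np.float32)))
    t=q[abs(q[:,2]-np.percentile(q[:,2],90))<.004]; print('top',t[:,2].mean(),cv2.minAreaRect(t[:,:2].astype(np.float32)))
a=cv2.imread('pics/scene0.png')[110:360,150:470];b=cv2.imread('pics/side0.png')[110:360,200:520]
cv2.imwrite('pics/ab.png',np.vstack([cv2.resize(x,None,fx=1.2,fy=1.2) for x in(a,b)]) if 0 else np.hstack([cv2.resize(x,(400,312)) for x in(a,b)]))
E
```

```text
scene basetop 1932 0.09130960992703337 ((0.6761241555213928, -0.004957050085067749), (0.1570063680410385, 0.24980711936950684), 10.87812328338623)
scene edge 748 [ 0.55837934 -0.13200895  0.21501036] [0.61272483 0.08633723 0.23417815] ((0.5842297077178955, -0.0233340784907341), (0.018767671659588814, 0.22217532992362976), 10.398233413696289)
scene ledge 2360 [ 0.59043536 -0.0013265   0.1710916 ] [0.9757261  0.18680196 0.11429613]
scene tin 740 [0.46608948 0.31321591 0.0469911 ] 0.06010893554060681 ((0.4548906087875366, 0.31724563241004944), (0.052914585918188095, 0.12472797185182571), 83.25813293457031)
top 0.05422254715841243 ((0.45336514711380005, 0.31740736961364746), (0.05237378552556038, 0.12168695777654648), 83.32166290283203)
side basetop 667 0.08898319698769867 ((0.6702756285667419, -0.013408154249191284), (0.16087515652179718, 0.24479836225509644), 11.657960891723633)
side edge 283 [ 0.55621298 -0.13660176  0.21500096] [0.6102831  0.08433741 0.23004314] ((0.5833761692047119, -0.025743484497070312), (0.01531186606734991, 0.22370776534080505), 10.489105224609375)
side ledge 621 [ 0.58036597 -0.00611626  0.17112604] [0.97632501 0.18355772 0.11443795]
side tin 500 [0.4515281  0.30435467 0.0402175 ] 0.05754144522440163 ((0.4537520706653595, 0.3139185309410095), (0.06043373793363571, 0.11998020112514496), 84.07823181152344)
top 0.049828545198027874 ((0.4546351432800293, 0.3151199519634247), (0.05784006044268608, 0.11585148423910141), 81.25892639160156)
```

View pics/ab.png

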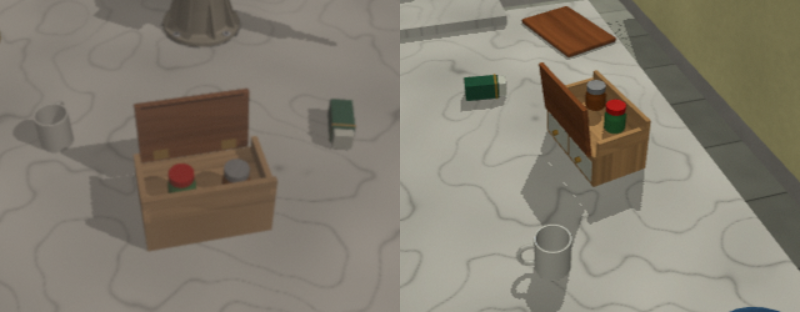

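>>> {"name": "arm_command", "arguments": {"moves": [-1, 0, 0, -25, 0, 0, -0.182, -1, 0, 0, -25, 0, 0, -0.182, -1, 0, 0, -25, 0, 0, -0.181, -1, -23, -44.5, 0, 0, 0, 0, -1, -23, -44.5, 0, 0, 0, 0, -1, -23, -44.5, 0, 0, 0, 0, -1, -23, -44.5, 0, 0, 0, 0, -1, -23, -44.5, 0, 0, 0, 0]}}

```text
clock: 1.8
tcp_pos: [0.3563, 0.3405, 0.3065]
orientation: [0.0, -0.094, 0.996, 0.0]
wrist_force: [0.7, 0.3, -0.0]
finger_gap: 0.0004
grip_force: 0.0
```

>>> {"name": "arm_command", "arguments": {"moves": [-1, -23, -44.5, 0, 0, 0, 0, -1, -23, -44.5, 0, 0, 0, 0, -1, -23, -44.5, 0, 0, 0, 0, -1, -23, -44.5, 0, 0, 0, 0, -1, -23, -44.5, 0, 0, 0, 0, -1, -23, -44.5, 0, 0, 0, 0, -1, -23, -44.5, 0, 0, 0, 0, -1, -23, -44.5, 0, 0, 0, 0]}}

```text
clock: 2.8
tcp_pos: [0.6037, 0.025, 0.3064]
orientation: [0.0, -0.094, 0.996, 0.0]
wrist_force: [0.2, 0.1, -0.5]
finger_gap: -0.0003
grip_force: 0.0
```

```bash
cat >> h.py <<'E'
HM=np.array([.603,-.0195,.09]); YAW=.188
e=np.array([np.cos(YAW),np.sin(YAW),0]); f=np.array([-e[1],e[0],0])
def rack(p):  # hinge frame, rack axes, mm
    d=np.array(p)-HM; return (1000*np.array([d@e,d@f,d[2]])).round(1)
def rep():
    s=get_state(); print(round(s['clock'],2),'tcp',s['tcp_pos'].round(4),'rack',rack(s['tcp_pos']),'F',s['wrist_force'].round(1),'gap',round(s['finger_gap'],4),round(s['grip_force'],1),'j',s['joint_pos'].round(2)); print(q2R(s['orientation']).round(3).tolist())
    return s
E
python3 -c "
from h import *
rep()"
```

```text
2.8 tcp [0.6037 0.025  0.3064] rack [  9.   43.6 216.4] F [ 0.2  0.1 -0.5] gap -0.0003 0.0 j [-0.09  0.37  0.31  1.51  0.   -0.28]
[[-0.982, -0.187, 0.0], [-0.187, 0.982, 0.0], [-0.0, 0.0, -1.0]]
```

>>> {"name": "arm_command", "arguments": {"moves": [-1, -21, -43, 0, 0, 0, 0, -1, 0, 0, 0, 0, 0, 0, -1, 0, 0, 35, 0, 0, 0, -1, 0, 0, 35, 0, 0, 0, -1, 0, 0, 36, 0, 0, 0, -1, 0, 0, 0, 0, 0, 0]}}

```text
clock: 3.55
tcp_pos: [0.6288, -0.0107, 0.1975]
orientation: [-0.003, -0.094, 0.996, 0.001]
wrist_force: [-0.3, 0.1, 0.4]
finger_gap: 0.0
grip_force: 0.0
```

```bash
python3 -c "
from h import *
rep()
im,p=cloud('side');cv2.imwrite('pics/s1.png',cv2.resize(im[120:260,260:460],(800,560)))"
```

```text
3.55 tcp [ 0.6288 -0.0107  0.1975] rack [ 27.    3.9 107.5] F [-0.3  0.1  0.4] gap 0.0 0.0 j [-0.14  0.44  0.14  1.28  0.   -0.33]
[[-0.982, -0.188, -0.006], [-0.188, 0.982, 0.001], [0.006, 0.002, -1.0]]
```

View pics/s1.png

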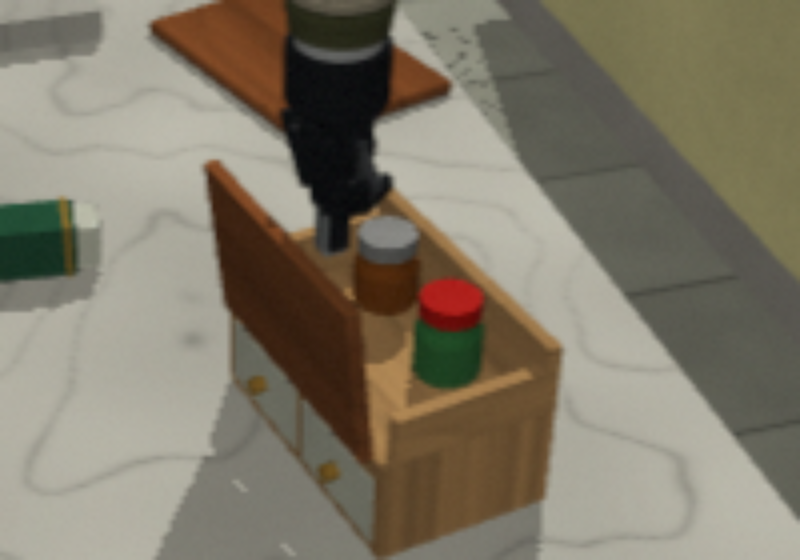

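>>> {"name": "arm_command", "arguments": {"moves": [-1, 12, 0, 0, 0, 0, 0, -1, 12, 0, 0, 0, 0, 0, -1, 10, 0, 0, 0, 0, 0, -1, 10, 0, 0, 0, 0, 0, -1, 10, 0, 0, 0, 0, 0, -1, 10, 0, 0, 0, 0, 0]}}

```text
clock: 4.35
tcp_pos: [0.5721, -0.0237, 0.2015]
orientation: [0.005, -0.094, 0.996, 0.0]
wrist_force: [11.9, 2.1, -3.6]
finger_gap: 0.0002
grip_force: 4.8
```

```bash
python3 -c "
from h import *
rep()"
```

```text
4.35 tcp [ 0.5721 -0.0237  0.2015] rack [-31.1   1.7 111.5] F [11.9  2.1 -3.6] gap 0.0002 4.8 j [-0.18  0.31 -0.03  1.22  0.   -0.37]
[[-0.982, -0.187, 0.009], [-0.187, 0.982, 0.001], [-0.009, -0.001, -1.0]]
```

>>> {"name": "arm_command", "arguments": {"moves": [-1, 8, 0, 2, 0, 0, 0, -1, 8, 0, 4, 0, 0, 0, -1, 8, 0, 5, 0, 0, 0, -1, 6, 0, 5, 0, 0, 0, -1, 0, 0, 0, 0, 0, 0]}}

```text
clock: 4.97
tcp_pos: [0.5379, -0.0294, 0.1838]
orientation: [-0.001, -0.094, 0.996, 0.0]
wrist_force: [1.0, 0.3, 0.3]
finger_gap: -0.0004
grip_force: 0.0
```

```bash
cat >> h.py <<'E'
def ledge(cam):
    im,p=cloud(cam); d=p.reshape(-1,3)-HM
    q=np.c_[d@e,d@f,d[:,2]]
    m=(abs(q[:,1])>25)&(abs(q[:,1])<105)&(q[:,0]<-.012*1)&(q[:,0]>-.16)&(q[:,2]>-.03)&(q[:,2]<.17)
    m&=(abs(q[:,1])<.105)&(abs(q[:,1])>.05) if False else True
    m=(abs(q[:,1])>.045)&(abs(q[:,1])<.105)&(q[:,0]<-.015)&(q[:,0]>-.16)&(q[:,2]>-.03)&(q[:,2]<.17)
    a=q[m]; k=np.median(np.arctan2(-a[:,0],a[:,2])); return im,len(a),k,a.max(0),a.min(0)
E
python3 -c "
from h import *
rep()
print(ledge('scene')[1:])"
```

```text
4.97 tcp [ 0.5379 -0.0294  0.1838] rack [-65.8   2.4  93.8] F [1.  0.3 0.3] gap -0.0004 0.0 j [-0.2   0.26 -0.14  1.17 -0.   -0.39]
[[-0.982, -0.187, -0.002], [-0.187, 0.982, 0.0], [0.002, 0.001, -1.0]]
(1910, np.float64(1.2086425991163872), array([-0.01502574,  0.10499923,  0.16997498]), array([-0.13348214, -0.10495736,  0.0032604 ]))
```

>>> {"name": "arm_command", "arguments": {"moves": [-1, 10, 0, 14, 0, 0, 0, -1, 10, 0, 14, 0, 0, 0, -1, 6, 0, 8, 0, 0, 0, -1, 5, 0, 8, 0, 0, 0, -1, 4, 0, 8, 0, 0, 0, -1, 3, 0, 8, 0, 0, 0]}}

```text
clock: 5.78
tcp_pos: [0.5039, -0.0363, 0.1259]
orientation: [0.003, -0.094, 0.996, 0.0]
wrist_force: [0.9, 3.1, 9.2]
finger_gap: -0.0002
grip_force: 4.6
```

```bash
python3 -c "
from h import *
rep()"
```

```text
5.78 tcp [ 0.5039 -0.0363  0.1259] rack [-100.5    2.1   35.9] F [0.9 3.1 9.2] gap -0.0002 4.6 j [-0.23  0.23 -0.33  1.    0.   -0.42]
[[-0.982, -0.188, 0.005], [-0.188, 0.982, 0.001], [-0.005, -0.0, -1.0]]
```

>>> {"name": "arm_command", "arguments": {"moves": [-1, 2, 0, 7, 0, 0, 0, -1, 1, 0, 7, 0, 0, 0, -1, 0, 0, 6, 0, 0, 0, -1, 0, 0, 5, 0, 0, 0]}}

```text
clock: 6.28
tcp_pos: [0.4987, -0.0372, 0.0988]
orientation: [-0.0, -0.094, 0.996, -0.0]
wrist_force: [0.3, -0.3, 0.3]
finger_gap: 0.0005
grip_force: 0.0
```

```bash
python3 -c "
from h import *
rep()"
```

```text
6.28 tcp [ 0.4987 -0.0372  0.0988] rack [-105.8    2.1    8.8] F [ 0.3 -0.3  0.3] gap 0.0005 0.0 j [-0.23  0.25 -0.38  0.94 -0.   -0.42]
[[-0.982, -0.187, -0.001], [-0.187, 0.982, -0.0], [0.001, -0.0, -1.0]]
```

>>> {"name": "arm_command", "arguments": {"moves": [-1, 0, 0, -40, 0, 0, 0, 0, 0, 0, -40, 0, 0, 0.153, 1, 0, 0, -40, 0, 0, 0.152, 1, 17, 49, -20, 0, 0, 0, 1, 17, 49, 0, 0, 0, 0, 1, 17, 49, 0, 0, 0, 0, 1, 17, 49, 0, 0, 0, 0, 1, 17, 49, 0, 0, 0, 0]}}

```text
clock: 7.28
tcp_pos: [0.4426, 0.2175, 0.239]
orientation: [0.0, 0.059, 0.998, -0.0]
wrist_force: [0.9, -0.3, -0.1]
finger_gap: 0.0852
grip_force: 0.0
```

>>> {"name": "arm_command", "arguments": {"moves": [1, 0, 50, 0, 0, 0, 0, 1, 0, 50, 0, 0, 0, 0, 1, 0, 0, 0, 0, 0, 0]}}

```text
clock: 7.65
tcp_pos: [0.4545, 0.3181, 0.2382]
orientation: [-0.0, 0.056, 0.998, -0.0]
wrist_force: [0.7, -0.1, -0.3]
finger_gap: 0.0854
grip_force: 0.0
```

```bash
python3 - <<'E'
from h import *
rep()
im,p=cloud('scene'); print(recognise('scene','ledge_mid')); d=p.reshape(-1,3)-HM; q=np.c_[d@e,d@f,d[:,2]]
m=(abs(q[:,1])<.105)&(q[:,0]<-.01)&(q[:,0]>-.135)&(q[:,2]>-.05)&(q[:,2]<.1)
print('ledge z',m.sum(),np.percentile(q[m],[5,50,95],axis=0).round(4).tolist()); a=q[m]
print(np.polyfit(a[:,0],a[:,2],1))
m=(q[:,2]>-.012)&(q[:,2]<.006)&(abs(q[:,1])<.1)&(q[:,0]<0)&(q[:,0]>-.3);print('front',q[m][:,0].min())
wm,p=cloud('wrist'); r=p.reshape(-1,3)
m=(r[:,2]>.038)&(r[:,2]<.075)&(np.hypot(r[:,0]-.454,r[:,1]-.316)<.1); t=r[m]
print('tin top',m.sum(),np.median(t[:,2]),cv2.minAreaRect(t[:,:2].astype(np.float32)))
g=wm.reshape(-1,3).astype(int); k=m&(g[:,1]>g[:,2]+20); print('green',k.sum(),cv2.minAreaRect(r[k][:,:2].astype(np.float32)) if k.sum()>5 else 0)
cv2.imwrite('pics/w2.png',np.vstack([cv2.resize(im[110:300,150:470],(480,285)),cv2.resize(wm,(480,300))]))
E
```

```text
7.65 tcp [0.4545 0.3181 0.2382] rack [-82.8 359.4 148.2] F [ 0.7 -0.1 -0.3] gap 0.0854 0.0 j [0.47 0.27 0.01 1.31 0.   0.58]
[[-0.994, 0.112, -0.001], [0.112, 0.994, -0.0], [0.001, -0.0, -1.0]]
[{'point': [299.6, 214.7], 'confidence': 0.79}]
ledge z 2581 [[-0.1287, -0.0949, -0.0013], [-0.0696, -0.0025, 0.0018], [-0.0155, 0.0942, 0.0047]]
[-0.00166299  0.00165507]
front -0.14271556363398782
tin top 5315 0.052438173056746834 ((0.45415666699409485, 0.3175097703933716), (0.05236067250370979, 0.11957729607820511), 83.0194320678711)
green 3938 ((0.4425102472305298, 0.3195505440235138), (0.04908053204417229, 0.09581920504570007), 83.30498504638672)
```

View pics/w2.png

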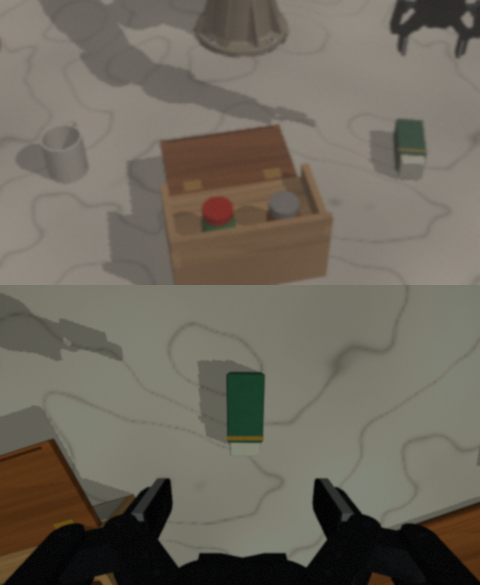

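>>> {"name": "arm_command", "arguments": {"moves": [1, 0, 0, 50, 0, 0, 0, 1, 0, 0, 50, 0, 0, 0, 1, 0, 0, 50, 0, 0, 0, 1, 0, 0, 40, 0, 0, 0, 1, 0, 0, 25, 0, 0, 0, 1, 0, 0, 12, 0, 0, 0, 1, 0, 0, 0, 0, 0, 0], "newtons": 50}}

```text
clock: 8.68
tcp_pos: [0.4545, 0.3145, 0.0122]
orientation: [-0.0, 0.059, 0.998, -0.0]
wrist_force: [0.6, 0.5, 1.3]
finger_gap: 0.0853
grip_force: 0.0
```

>>> {"name": "arm_command", "arguments": {"moves": [-1, 0, 0, 0, 0, 0, 0, -1, 0, 0, 0, 0, 0, 0, -1, 0, 0, 0, 0, 0, 0, -1, 0, 0, 0, 0, 0, 0, -1, 0, 0, 0, 0, 0, 0, -1, 0, 0, -10, 0, 0, 0, -1, 0, 0, -20, 0, 0, 0, -1, 0, 0, 0, 0, 0, 0], "newtons": 50}}

```text
clock: 9.68
tcp_pos: [0.4556, 0.3159, 0.0438]
orientation: [0.001, 0.058, 0.998, 0.001]
wrist_force: [-0.3, 0.1, -2.2]
finger_gap: 0.0515
grip_force: 52.5
```

```bash
python3 -c "
from h import *
rep()"
```

```text
9.68 tcp [0.4556 0.3159 0.0438] rack [-82.1 357.1 -46.2] F [-0.3  0.1 -2.2] gap 0.0515 52.5 j [ 0.46  0.4  -0.32  0.85 -0.    0.58]
[[-0.993, 0.116, 0.002], [0.116, 0.993, 0.001], [-0.002, 0.001, -1.0]]
```

>>> {"name": "arm_command", "arguments": {"moves": [-1, 0, 0, -40, 0, 0, 0, -1, 0, 0, -50, 0, 0, 0, -1, 0, 0, -50, 0, 0, 0, -1, 0, 0, -40, 0, 0, 0, -1, 0, 0, 0, 0, -0.17, 0, -1, 0, 0, 0, 0, -0.17, 0, -1, 0, 0, 0, 0, -0.17, 0, -1, 0, 0, 0, 0, -0.17, 0]}}

```text
clock: 10.68
tcp_pos: [0.4538, 0.315, 0.2221]
orientation: [0.335, 0.055, 0.94, -0.019]
wrist_force: [0.5, 0.3, -4.5]
finger_gap: 0.0513
grip_force: 53.4
```

>>> {"name": "arm_command", "arguments": {"moves": [-1, 0, 0, 0, 0, -0.17, 0, -1, 0, 0, 0, 0, -0.17, 0, -1, 0, 0, 0, 0, -0.17, 0, -1, 0, 0, 0, 0, -0.17, 0, -1, 0, 0, 0, 0, -0.17, 0, -1, 0, 0, 0, 0, -0.041, 0, -1, 0, 0, 0, 0, 0, 0]}}

```text
clock: 11.55
tcp_pos: [0.4701, 0.3618, 0.2348]
orientation: [0.639, 0.051, 0.765, -0.054]
wrist_force: [0.7, -0.7, -2.6]
finger_gap: 0.0513
grip_force: 53.6
```

```bash
python3 -c "
from h import *
rep()"
```

```text
11.55 tcp [0.4701 0.3618 0.2348] rack [-59.3 399.4 144.8] F [ 0.7 -0.7 -2.6] gap 0.0513 53.6 j [ 0.98  0.31 -1.03 -0.94 -1.1   0.34]
[[-0.177, 0.147, 0.973], [0.009, 0.989, -0.148], [-0.984, -0.017, -0.177]]
```

```bash
cat > fit.py <<'E'
from h import *
from scipy.optimize import least_squares
D=np.array([(.2006,.5383,.2304,.314,.045),(.6037,.025,.3064,.37,.31),(.6288,-.0107,.1975,.44,.14),(.5379,-.0294,.1838,.26,-.14),(.5039,-.0363,.1259,.23,-.33),(.4987,-.0372,.0988,.25,-.38),(.4545,.3181,.2382,.27,.01),(.4556,.3159,.0438,.40,-.32)])
r=np.hypot(D[:,0],D[:,1])
def W(x,j2,j3):
    A,a,B,b,r0,h=x
    return r0+A*np.sin(j2+a)+B*np.cos(j2-j3+b), h+A*np.cos(j2+a)-B*np.sin(j2-j3+b)
def res(x):
    wr,wz=W(x,D[:,3],D[:,4]); return np.r_[wr-r,wz-D[:,2],.02*x[4],.05*(x[0]-.3),.05*(x[2]-.3)]
s=least_squares(res,[.3,0,.3,0,0,0]); x=s.x; print(x.round(3),abs(s.fun).max())
wr,wz=W(x,.312,-1.03); th=.98; w0=np.array([wr*np.cos(th),wr*np.sin(th)])
t=np.array([.4701,.3618]); print('W at limit r',wr,'z-(L)',wz,'horiz dist',np.linalg.norm(t-w0),t-w0)
# z: wz+L = .2348 + .177*L'
E
python3 fit.py
```

```text
[ 0.477 -0.03   0.407 -0.147  0.038 -0.179] 0.008848947046145236
W at limit r 0.3196652522027832 z-(L) -0.09866294700094941 horiz dist 0.30751299557419143 [0.29203925 0.09631885]
```

```bash
cat >> h.py <<'E'
def pose(az,dip):
    z=[np.cos(dip)*np.cos(az),np.cos(dip)*np.sin(az),-np.sin(dip)]
    x=[-np.sin(dip)*np.cos(az),-np.sin(dip)*np.sin(az),-np.cos(dip)]
    return np.array([x,np.cross(z,x),z]).T
def plan(p1,az,dip,n,g=-1):
    s=get_state(); p0,R0=s['tcp_pos'],q2R(s['orientation']); w=R.from_matrix(R0.T@pose(az,dip)).as_rotvec()
    print('total turn',w.round(3),'shift world',(np.array(p1)-p0).round(3)); rows=[]
    for k in range(n):
        Rk=R0@R.from_rotvec(w*k/n).as_matrix()
        rows.append([g]+(1000*Rk.T@(np.array(p1)-p0)/n).round().astype(int).tolist()+(w/n).round(3).tolist())
    for i in range(0,n,8): print(sum(rows[i:i+8],[]))
E
python3 -c "
from h import *
plan([.47,.30,.28],-.15,.8,4)
plan([.555,-.08,.28],-.9,.8,16)"
```

```text
total turn [-0.006  0.622  0.017] shift world [-0.    -0.062  0.045]
[-1, -11, -15, 0, -0.002, 0.156, 0.004, -1, -11, -15, -2, -0.002, 0.156, 0.004, -1, -11, -15, -3, -0.002, 0.156, 0.004, -1, -10, -15, -5, -0.002, 0.156, 0.004]
total turn [0.667 0.599 0.374] shift world [ 0.085 -0.442  0.045]
[-1, -4, -27, 9, 0.042, 0.037, 0.023, -1, -5, -26, 10, 0.042, 0.037, 0.023, -1, -6, -26, 11, 0.042, 0.037, 0.023, -1, -7, -25, 11, 0.042, 0.037, 0.023, -1, -8, -24, 12, 0.042, 0.037, 0.023, -1, -9, -24, 13, 0.042, 0.037, 0.023, -1, -10, -23, 13, 0.042, 0.037, 0.023, -1, -11, -22, 14, 0.042, 0.037, 0.023]
[-1, -12, -21, 14, 0.042, 0.037, 0.023, -1, -13, -20, 15, 0.042, 0.037, 0.023, -1, -14, -19, 15, 0.042, 0.037, 0.023, -1, -15, -18, 15, 0.042, 0.037, 0.023, -1, -16, -17, 16, 0.042, 0.037, 0.023, -1, -17, -16, 16, 0.042, 0.037, 0.023, -1, -18, -15, 16, 0.042, 0.037, 0.023, -1, -19, -14, 16, 0.042, 0.037, 0.023]
```

>>> {"name": "arm_command", "arguments": {"moves": [-1, -11, -15, 0, 0, 0.156, 0.004, -1, -11, -15, -2, 0, 0.156, 0.004, -1, -11, -15, -3, 0, 0.156, 0.004, -1, -10, -15, -5, 0, 0.156, 0.004, -1, 0, 0, 0, 0, 0, 0]}}

```text
clock: 12.18
tcp_pos: [0.4785, 0.3333, 0.2669]
orientation: [0.478, 0.061, 0.875, -0.035]
wrist_force: [0.7, 0.2, -2.8]
finger_gap: 0.0519
grip_force: 53.5
```

```bash
python3 -c "
from h import *
rep()
plan([.555,-.08,.29],-.9,.8,16)"
```

```text
12.18 tcp [0.4785 0.3333 0.2669] rack [-56.3 369.8 176.9] F [ 0.7  0.2 -2.8] gap 0.0519 53.5 j [ 0.83 -0.03 -0.72  0.17 -0.77  0.67]
[[-0.535, 0.14, 0.833], [0.072, 0.99, -0.12], [-0.842, -0.004, -0.54]]
total turn [0.587 0.22  0.485] shift world [ 0.076 -0.413  0.023]
[-1, -6, -25, 6, 0.037, 0.014, 0.03, -1, -6, -24, 7, 0.037, 0.014, 0.03, -1, -7, -24, 8, 0.037, 0.014, 0.03, -1, -8, -23, 9, 0.037, 0.014, 0.03, -1, -9, -23, 9, 0.037, 0.014, 0.03, -1, -10, -22, 10, 0.037, 0.014, 0.03, -1, -11, -22, 11, 0.037, 0.014, 0.03, -1, -11, -21, 11, 0.037, 0.014, 0.03]
[-1, -12, -20, 12, 0.037, 0.014, 0.03, -1, -13, -19, 13, 0.037, 0.014, 0.03, -1, -14, -18, 13, 0.037, 0.014, 0.03, -1, -14, -17, 13, 0.037, 0.014, 0.03, -1, -15, -16, 14, 0.037, 0.014, 0.03, -1, -16, -15, 14, 0.037, 0.014, 0.03, -1, -16, -14, 15, 0.037, 0.014, 0.03, -1, -17, -13, 15, 0.037, 0.014, 0.03]
```

>>> {"name": "arm_command", "arguments": {"moves": [-1, -6, -25, 6, 0.037, 0.014, 0.03, -1, -6, -24, 7, 0.037, 0.014, 0.03, -1, -7, -24, 8, 0.037, 0.014, 0.03, -1, -8, -23, 9, 0.037, 0.014, 0.03, -1, -9, -23, 9, 0.037, 0.014, 0.03, -1, -10, -22, 10, 0.037, 0.014, 0.03, -1, -11, -22, 11, 0.037, 0.014, 0.03, -1, -11, -21, 11, 0.037, 0.014, 0.03]}}

```text
clock: 13.18
tcp_pos: [0.5153, 0.1276, 0.2735]
orientation: [0.415, 0.235, 0.873, -0.105]
wrist_force: [0.7, -0.4, -3.2]
finger_gap: 0.0515
grip_force: 53.4
```

>>> {"name": "arm_command", "arguments": {"moves": [-1, -12, -20, 12, 0.037, 0.014, 0.03, -1, -13, -19, 13, 0.037, 0.014, 0.03, -1, -14, -18, 13, 0.037, 0.014, 0.03, -1, -14, -17, 13, 0.037, 0.014, 0.03, -1, -15, -16, 14, 0.037, 0.014, 0.03, -1, -16, -15, 14, 0.037, 0.014, 0.03, -1, -16, -14, 15, 0.037, 0.014, 0.03, -1, -17, -13, 15, 0.037, 0.014, 0.03]}}

```text
clock: 14.18
tcp_pos: [0.5558, -0.0766, 0.2853]
orientation: [0.336, 0.401, 0.835, -0.169]
wrist_force: [0.5, 0.4, -2.6]
finger_gap: 0.051
grip_force: 53.4
```

```bash
python3 -c "
from h import *
rep()
plan([.555,-.10,.26],-1.15,.3,8)"
```

```text
14.18 tcp [ 0.5558 -0.0766  0.2853] rack [-57.  -47.3 195.3] F [ 0.5  0.4 -2.6] gap 0.051 53.4 j [ 0.02 -0.06 -0.52  0.6  -0.59  0.75]
[[-0.453, 0.783, 0.427], [0.556, 0.622, -0.551], [-0.697, -0.012, -0.717]]
total turn [ 0.209 -0.496  0.143] shift world [-0.001 -0.023 -0.025]
[-1, 1, -2, 4, 0.026, -0.062, 0.018, -1, 1, -2, 4, 0.026, -0.062, 0.018, -1, 1, -2, 4, 0.026, -0.062, 0.018, -1, 1, -2, 4, 0.026, -0.062, 0.018, -1, 1, -2, 4, 0.026, -0.062, 0.018, -1, 2, -1, 4, 0.026, -0.062, 0.018, -1, 2, -1, 4, 0.026, -0.062, 0.018, -1, 2, -1, 4, 0.026, -0.062, 0.018]
```

>>> {"name": "arm_command", "arguments": {"moves": [-1, 1, -2, 4, 0.026, -0.062, 0.018, -1, 1, -2, 4, 0.026, -0.062, 0.018, -1, 1, -2, 4, 0.026, -0.062, 0.018, -1, 1, -2, 4, 0.026, -0.062, 0.018, -1, 1, -2, 4, 0.026, -0.062, 0.018, -1, 2, -1, 4, 0.026, -0.062, 0.018, -1, 2, -1, 4, 0.026, -0.062, 0.018, -1, 2, -1, 4, 0.026, -0.062, 0.018]}}

```text
clock: 15.18
tcp_pos: [0.5548, -0.1008, 0.2593]
orientation: [0.5, 0.438, 0.675, -0.322]
wrist_force: [0.5, -0.6, -1.6]
finger_gap: 0.0517
grip_force: 53.6
```

```bash
python3 -c "
from h import *
rep()
plan([.555,-.10,.20],-1.2,.12,5)
a,p=cloud('scene');b,p=cloud('side')
cv2.imwrite('pics/p3.png',np.hstack([cv2.resize(a[80:330,150:470],(400,312)),cv2.resize(b[80:330,200:520],(400,312))]))"
```

```text
15.18 tcp [ 0.5548 -0.1008  0.2593] rack [-62.5 -70.9 169.3] F [ 0.5 -0.6 -1.6] gap 0.0517 53.6 j [ 0.18  0.15 -0.76  0.   -1.19  0.87]
[[-0.118, 0.912, 0.392], [0.269, 0.41, -0.872], [-0.956, 0.003, -0.294]]
total turn [ 0.051 -0.178  0.008] shift world [ 0.     0.001 -0.059]
[-1, 11, 0, 3, 0.01, -0.036, 0.002, -1, 11, 0, 3, 0.01, -0.036, 0.002, -1, 12, 0, 3, 0.01, -0.036, 0.002, -1, 12, 0, 2, 0.01, -0.036, 0.002, -1, 12, 0, 2, 0.01, -0.036, 0.002]
```

View pics/p3.png

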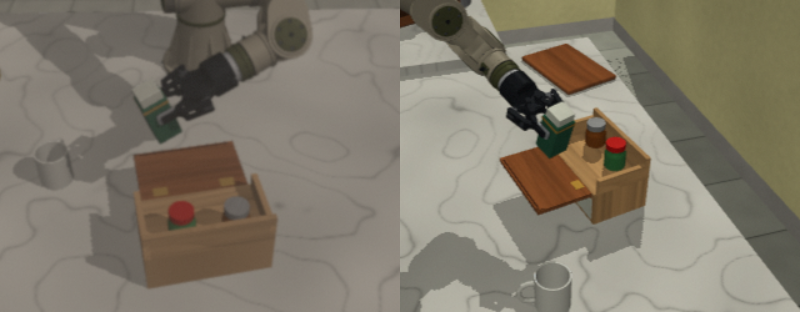

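>>> {"name": "arm_command", "arguments": {"moves": [-1, 11, 0, 3, 0.01, -0.036, 0.002, -1, 11, 0, 3, 0.01, -0.036, 0.002, -1, 12, 0, 3, 0.01, -0.036, 0.002, -1, 12, 0, 2, 0.01, -0.036, 0.002, -1, 12, 0, 2, 0.01, -0.036, 0.002, -1, 0, 0, 0, 0, 0, 0]}}

```text
clock: 16.02
tcp_pos: [0.5547, -0.1007, 0.1993]
orientation: [0.547, 0.422, 0.619, -0.374]
wrist_force: [0.2, 0.9, -2.3]
finger_gap: 0.0512
grip_force: 53.7
```

```bash
python3 -c "
from h import *
rep()
a,p=cloud('side');g=a.astype(int);d=p-HM
m=(g[:,:,1]>g[:,:,2]+15)&(g[:,:,1]>g[:,:,0])&(np.hypot(p[:,:,0]-.55,p[:,:,1]+.09)<.07)&(p[:,:,2]>.1)
q=p[m]; print(len(q),np.percentile(q,[2,50,98],axis=0).round(3).tolist())
plan([.555,-.10,.16],-1.2,.10,5)"
```

```text
16.02 tcp [ 0.5547 -0.1007  0.1993] rack [-62.6 -70.7 109.3] F [ 0.2  0.9 -2.3] gap 0.0512 53.7 j [ 0.21  0.42 -0.91 -0.69 -1.37  0.64]
[[-0.046, 0.932, 0.361], [0.113, 0.364, -0.925], [-0.993, -0.001, -0.121]]
486 [[0.518, -0.125, 0.143], [0.541, -0.112, 0.183], [0.576, -0.078, 0.235]]
total turn [ 0.001 -0.022  0.001] shift world [-0.     0.001 -0.04 ]
[-1, 8, 0, 1, 0.0, -0.004, 0.0, -1, 8, 0, 1, 0.0, -0.004, 0.0, -1, 8, 0, 1, 0.0, -0.004, 0.0, -1, 8, 0, 1, 0.0, -0.004, 0.0, -1, 8, 0, 1, 0.0, -0.004, 0.0]
```

>>> {"name": "arm_command", "arguments": {"moves": [-1, 8, 0, 1, 0, -0.01, 0, -1, 8, 0, 1, 0, -0.01, 0, -1, 8, 0, 1, 0, -0.01, 0, -1, 8, 0, 1, 0, -0.01, 0, -1, 8, 0, 1, 0, 0, 0, -1, 0, 0, 0, 0, 0, 0]}}

```text
clock: 16.82
tcp_pos: [0.5562, -0.1016, 0.161]
orientation: [0.56, 0.415, 0.607, -0.382]
wrist_force: [-0.1, -0.2, -1.7]
finger_gap: 0.0514
grip_force: 53.7
```

```bash
python3 -c "
from h import *
rep()"
```

```text
16.82 tcp [ 0.5562 -0.1016  0.161 ] rack [-61.3 -71.9  71. ] F [-0.1 -0.2 -1.7] gap 0.0514 53.7 j [ 0.21  0.61 -0.97 -1.11 -1.39  0.46]
[[-0.028, 0.932, 0.362], [0.076, 0.363, -0.929], [-0.997, 0.001, -0.081]]
```

>>> {"name": "arm_command", "arguments": {"moves": [-1, 4, 0, 0, 0, 0, 0, -1, 3, 0, 0, 0, 0, 0, -1, 2, 0, 0, 0, 0, 0, -1, 2, 0, 0, 0, 0, 0]}}

```text
clock: 17.32
tcp_pos: [0.5555, -0.1007, 0.1527]
orientation: [0.561, 0.417, 0.604, -0.382]
wrist_force: [-4.1, 5.8, 18.6]
finger_gap: 0.0512
grip_force: 54.4
```

```bash
python3 -c "
from h import *
rep()"
```

```text
17.32 tcp [ 0.5555 -0.1007  0.1527] rack [-61.8 -70.9  62.7] F [-4.1  5.8 18.6] gap 0.0512 54.4 j [ 0.21  0.64 -0.97 -1.14 -1.4   0.46]
[[-0.021, 0.933, 0.358], [0.074, 0.359, -0.93], [-0.997, 0.007, -0.077]]
```

>>> {"name": "arm_command", "arguments": {"moves": [-1, -2, 0, 0, 0, 0, 0, -1, 0, 0, 0, 0, 0, 0], "newtons": 20}}

```text
clock: 17.58
tcp_pos: [0.5558, -0.1008, 0.153]
orientation: [0.561, 0.416, 0.606, -0.382]
wrist_force: [-0.2, 1.8, 4.9]
finger_gap: 0.0516
grip_force: 53.8
```

```bash
python3 -c "
from h import *
rep()"
```

```text
17.57 tcp [ 0.5558 -0.1008  0.153 ] rack [-61.6 -71.1  63. ] F [-0.2  1.8  4.9] gap 0.0516 53.8 j [ 0.21  0.63 -0.97 -1.13 -1.39  0.46]
[[-0.026, 0.932, 0.361], [0.075, 0.362, -0.929], [-0.997, 0.003, -0.08]]
```

Contact is light. I'll open in stages, then retreat straight back along the tool.

>>> {"name": "arm_command", "arguments": {"moves": [0.25, 0, 0, 0, 0, 0, 0, 0.3, 0, 0, 0, 0, 0, 0, 0.4, 0, 0, 0, 0, 0, 0, 0.6, 0, 0, 0, 0, 0, 0, 0.7, 0, 0, 0, 0, 0, 0]}}

```text
clock: 18.2
tcp_pos: [0.5557, -0.1009, 0.1519]
orientation: [0.56, 0.415, 0.607, -0.382]
wrist_force: [1.0, -0.1, -0.8]
finger_gap: 0.0729
grip_force: 0.0
```

```bash
python3 -c "
from h import *
rep()
a,p=cloud('scene');b,p=cloud('side')
cv2.imwrite('pics/p4.png',np.hstack([cv2.resize(a[120:280,200:400],(400,320)),cv2.resize(b[120:280,270:470],(400,320))]))"
```

```text
18.2 tcp [ 0.5557 -0.1009  0.1519] rack [-61.7 -71.1  61.9] F [ 1.  -0.1 -0.8] gap 0.0729 0.0 j [ 0.21  0.63 -0.97 -1.13 -1.39  0.46]
[[-0.028, 0.932, 0.362], [0.075, 0.363, -0.929], [-0.997, 0.001, -0.081]]
```

View pics/p4.png

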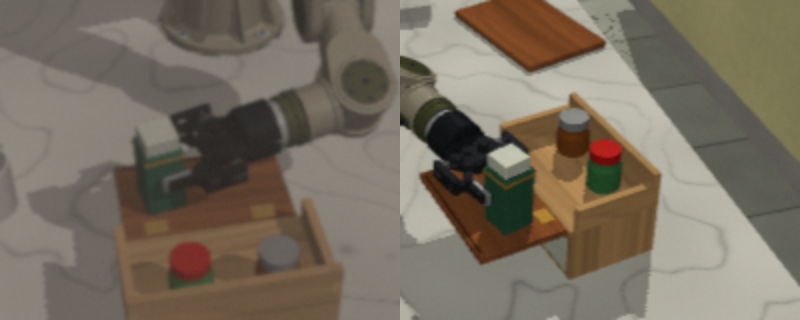

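>>> {"name": "arm_command", "arguments": {"moves": [1, 0, 0, 0, 0, 0, 0, 1, 0, 0, 0, 0, 0, 0, 1, -12, 0, -1, 0, 0, 0, 1, -12, 0, -1, 0, 0, 0, 1, -12, 0, -1, 0, 0, 0, 1, -12, 0, -1, 0, 0, 0]}}

```text
clock: 19.05
tcp_pos: [0.5556, -0.1008, 0.2016]
orientation: [0.56, 0.415, 0.606, -0.382]
wrist_force: [0.1, 0.2, -0.5]
finger_gap: 0.0852
grip_force: 0.0
```

```bash
python3 -c "
from h import *
rep()"
```

```text
19.05 tcp [ 0.5556 -0.1008  0.2016] rack [-61.7 -71.  111.6] F [ 0.1  0.2 -0.5] gap 0.0852 0.0 j [ 0.21  0.49 -0.96 -0.98 -1.39  0.47]
[[-0.027, 0.932, 0.362], [0.076, 0.363, -0.929], [-0.997, 0.002, -0.08]]
```

>>> {"name": "arm_command", "arguments": {"moves": [1, -15, 0, -1, 0, 0, 0, 1, -20, 0, -1, 0, 0, 0, 1, -20, 0, -1, 0, 0, 0, 1, -20, 0, -1, 0, 0, 0, 1, -20, 0, -1, 0, 0, 0, 1, 0, 0, 0, 0, 0, 0]}}

```text
clock: 19.8
tcp_pos: [0.5567, -0.1032, 0.2979]
orientation: [0.561, 0.416, 0.605, -0.381]
wrist_force: [0.8, 0.5, -0.6]
finger_gap: 0.0856
grip_force: 0.0
```

```bash
python3 -c "
from h import *
rep()
a,p=cloud('scene');b,q=cloud('side')
for c,r in(('scene',p),('side',q)):
    d=r.reshape(-1,3)-HM; k=np.c_[d@e,d@f,d[:,2]]
    m=(k[:,0]<-.01)&(k[:,0]>-.15)&(abs(k[:,1])<.115)&(k[:,2]>.112)&(k[:,2]<.13); print(c,'lid top',k[m].mean(0).round(4),cv2.minAreaRect(k[m][:,:2].astype(np.float32)))
    m=(k[:,0]<-.01)&(k[:,0]>-.13)&(k[:,1]>.0)&(k[:,1]<.1)&(abs(k[:,2])<.03); print('ledge z',np.median(k[m],0), np.polyfit(k[m][:,0],k[m][:,2],1))
cv2.imwrite('pics/p5.png',np.hstack([cv2.resize(a[80:330,150:470],(400,312)),cv2.resize(b[80:330,200:520],(400,312))]))"
```

```text
19.8 tcp [ 0.5567 -0.1032  0.2979] rack [-61.2 -73.6 207.9] F [ 0.8  0.5 -0.6] gap 0.0856 0.0 j [ 0.21  0.26 -0.9  -0.7  -1.39  0.45]
[[-0.023, 0.932, 0.362], [0.076, 0.363, -0.929], [-0.997, 0.006, -0.08]]
scene lid top [-0.061  -0.0558  0.1206] ((-0.06401749700307846, -0.05514957755804062), (0.0492948554456234, 0.04412144422531128), 11.271719932556152)
ledge z [-0.06693746  0.04951619  0.00187535] [0.00038889 0.00185992]
side lid top [-0.0664 -0.0591  0.1173] ((-0.06502668559551239, -0.057532958686351776), (0.04884466901421547, 0.048872966319322586), 5.107189655303955)
ledge z [-0.09205909  0.05429651 -0.00205786] [-0.00495752 -0.00250554]
```

View pics/p5.png

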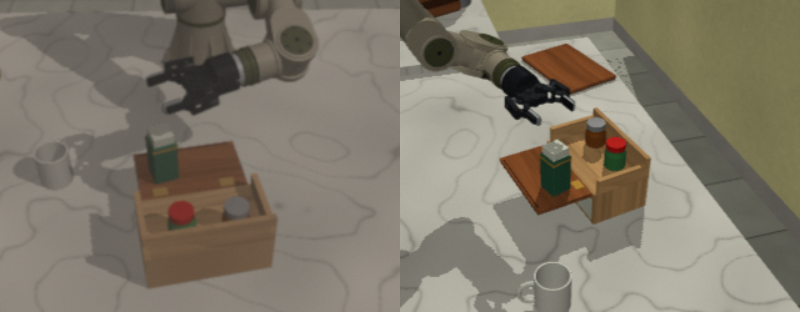

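The tin stands lid up on the level ledge (side view 556,168). The jars and mug are in place and the gripper is clear of everything.

```bash
python3 -c "
from workcell import hand_in
print(hand_in())"
```

```text
the job is handed in; nothing more can be done
None
```

The ledge is down and clicked level, the green tin stands upright, lid up and wholly on it, the jars and mug look unmoved in the last pictures, and the job was handed in at about 20 s on the clock (the verdict was not shown).

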